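Pin into the parts dish, quarter turn with the bearing ball

ROBOT

A 7-joint arm with a two-finger parallel gripper is mounted at the origin on the work surface. World frame = base frame: x ahead of the robot, y to its left, z up, the work surface at z = 0. Lengths are in mm, angles in rad, forces in N, time in s.
With the tool pointing down it reaches from about 400 to 875 mm from the base axis. Payload 4.4 kg.
Tool frame: the origin (TCP) lies on the centre line of the jaws, within the pads' length; the fingertips stand 22 mm ahead of it and the grasp point (between the pads) lies 3 mm ahead of it (bot.tcp_to_tips is the distance from the TCP to the fingertips, in mm); y points along the fingers, x is the direction in which the jaws open and shut, and the axes are right-handed (so a half turn about y gives the same grasp; the last joint's range is limited). The gripper opens to 85 mm and grips with 20 to 120 N. Pads are 22 mm wide; open, the fingers measure 114 mm over their backs; the gripper's body (76 mm by 85 mm) begins 54 mm behind the grasp point. The pads swing forward as they close: fully open they stand 13 mm farther back than shut.
Start: joints at [1.274, 0.628, 0.038, 1.517, -0.027, 0.996, -0.02], TCP at [148.718, -632.772, 253.313] pointing down, gripper open.
Joint ranges: [-3.06, 3.06], [-0.37, 2.12], [-1.25, 1.32], [0.18, 2.47], [-1.1, 4.24], [0.23, 1.98], [-2.94, 2.94]. Speed limits (rad/s): [2.57, 2.57, 3.14, 3.14, 3.14, 3.14, 3.14].

INTERFACE

Orientations are given as a unit quaternion [w, x, y, z].
In Python, from bench import bot gives the robot as it stands. The module is installed in compiled form; this text tells all that it offers.
- The arm moves only by the shell command python3 -m jog 'ROWS'. ROWS is JSON, a list that holds one entry, the list of rows, each a list of 7 numbers: the shift along the tool's x, y, z in mm, then the turn, a rotation vector about the tool's x, y, z in rad, then the finger opening in mm, from 0 to 85.4. In form: [[[dx, dy, dz, rx, ry, rz, jaw], ...]]. A call has 1 to 5 rows; each row is the pose to reach, as a shift and turn from the pose commanded when the call began, along the tool's axes at that moment; what a row does not reach only later rows make up. A row lasts 1/8 s, in which the tool goes at most 62.5 mm and 10.7 degrees, less where a joint would pass 70% of its speed; a pose out of reach is approached as far as the arm can. A call with a gripper value outside its range is refused whole. The fingers move at their own pace and stop on an object; the grip force is fixed at half the most. Time passes only in rows, so rows that repeat a pose let the fingers close. It gives the time, the measured TCP pose, the force and the opening at its end, in the units of the state.
- bot.sense(): the state, without advancing time (a new reading comes with each control period).
- bot.read_camera(name): name is "scene" or "top" or "wrist"; returns the picture (420x560x3 uint8, blue, green, red); there is no depth.
- bot.get_calibration(name): a dict with "fx", "fy", "cx", "cy" (pixels), "R" (3x3) and "t" (3): a world point X has camera coordinates R X + t; the wrist camera has in their place "hand_eye" (4x4, takes a point from camera to tool coordinates, whose origin is the TCP and whose axes are the tool frame's). Camera axes: x right, y down, z forward; pixel columns grow to the right and rows downward; lengths in mm; the calibration is good to about 2 mm. A picture is of the moment at which its call begins: read the wrist's pose just before it. get_calibration takes no time and is no camera call.
- bot.job_done(): hands the job in, once; it reports no verdict.
The state is a dict: "time": time; "joints": joint angles; "joint_vel": joint speeds; "tau": joint torques, N m; "eef_pos": TCP position; "tcp_rot": TCP orientation; "ft_force": force on the tool from outside, world axes, zero at the start; "torque": the same for the moment, N m; "grip_width": finger opening in mm.
Only numpy, scipy, OpenCV 4.12 (cv2) and the standard library are available. Lean on these libraries where they do the work, as an engineer would, in place of code of your own. Each camera call takes 0.05 s, during which the arm holds its last target.

TASK

Slide the red-headed pin fully home into the white tube of the parts dish, then lift the dish by its bridge handle off the round mat and, in the air over the middle of the mat, turn it a quarter turn so that the pin comes over the yellow disc. Keep the dish level and the loose steel ball in its middle all the time, and leave everything else where it is. Finish while still holding the dish by the handle, still and level, about 10 cm above the mat.

Things in the scene. Friction and masses are not known exactly. Their poses are not given: they have to be found in the camera images.
- dish: Parts dish, loose, 0.45 kg: teal foot 110 x 250 x 8 mm with a round navy dish, diameter 162 mm (a 9 degree cone, lip 32 mm above the underside), a bridge handle over it, a white tube at the +y end, a steel weight (24 mm tall) at -y. Origin: centre of the underside; x along the handle, y to the tube, z up. Starts on the mat, its y within 6 degrees of the mat's y.
- dish_middle (a point): Where the ball's centre is when the ball rests in the middle of the dish: on the dish's axis, 25 mm above its underside.
- dish_handle (a point): Middle of the black bridge handle, on the dish's axis, 101 mm above the underside: a straight bar along the dish's x, 180 mm long, 12 mm thick (along y), 22 mm tall (90 to 112 mm above the underside), on steel posts at x = +-86 mm; 50 mm free between it and the ball. Dish and pin together roughly balance about it.
- tube_mouth (a point): Centre of the tube's mouth. The tube is a white block 36 x 36 x 45 mm with a round upright hole of 16 mm diameter, 40 mm deep, with a 3 mm chamfer at the mouth; its axis is 105 mm from the dish's axis along the dish's y. The mouth is 53 mm above the dish's underside.
- tube_floor (a point): Centre of the floor of the tube's hole, 40 mm below the mouth.
- ball_center (a point): Centre of the loose bright steel ball, 26 mm diameter, 72 g, that rolls easily in the dish.
- pin: The red-headed pin, loose, about 60 g: steel shank 14 mm diameter and 70 mm long with a chamfered foot, on top a red cylindrical head 24 mm diameter and 30 mm tall; 100 mm in all. Origin: centre of its foot; z along it to the head. It stands upright in one of the three holes of the rack.
- pin_tip (a point): Centre of the pin's foot (lower end).
- pin_head (a point): Centre of the pin's red head, 85 mm above the foot: grip it here.
- rack: Wooden rack, fixed, 55 x 190 x 45 mm, with three upright holes of 18 mm diameter, 35 mm deep, in a row along its y at -65, 0 and 65 mm; each holds a pin (heads 80 to 110 mm above the bench, 41 mm free between neighbouring heads). Origin: centre of the underside; grip a head across the row, along the rack's x.
- mat: Round black rubber mat, fixed, 270 mm diameter, 3 mm thick, on which the dish stands. Origin: centre of its underside, on the bench. The discs lie on its x axis, one on either side.
- yellow_disc: Yellow disc, flat, fixed, 28 mm diameter, on the mat 105 mm from the mat's centre, at +x or -x of the mat (it differs between runs). Origin: its centre, 3 mm above the bench.
- white_disc: White disc, the same, on the opposite side of the mat. Not the one wanted.
- pin_black: Bystander: black-headed pin in the rack, otherwise like the red one. Origin: foot.
- pin_blue: Bystander: blue-headed pin in the rack, otherwise like the red one. Origin: foot.
- screwdriver: Bystander: screwdriver lying on the bench. Origin: its middle, underside.
- wrench: Bystander: steel wrench lying on the bench. Origin: its middle, underside.
- grease_jar: Bystander: grey jar with black cap, 66 mm diameter, 75 mm tall. Origin: centre of the underside.
- grinding_disc: Bystander: dark disc lying flat, 115 mm diameter, 6 mm thick. Origin: centre of the underside.
- bolt_bin: Bystander: open blue bin 110 x 150 x 50 mm. Origin: centre of the underside.
- pen_cup: Bystander: violet cup, 72 mm diameter, 100 mm tall. Origin: centre of the underside.

How it is judged (in metres and radians):
On the way, in this order (a step that is already met when the one before it is completed fails the run):
1. the red pin is fully home in the tube while the dish stands on the mat (distance between pin_tip and tube_floor below 0.006 m and height (world z) of dish below 0.01 m), for 0.1 s.
2. the dish is lifted off the mat, pin home, before the turn is made (distance between pin_tip and tube_floor below 0.006 m and height (world z) of dish above 0.025 m and horizontal distance between tube_mouth and yellow_disc above 0.06 m and contact force between dish and the fingers above 1 N), for 0.05 s.
At the end, for the whole second after the job is handed in: Dish held by its handle (grasp within 90 mm of its middle), still, 70-150 mm above the bench, tilt under 5 deg, centre within 30 mm of the mat's, its y within 8.5 deg of the mat's x, tube within 50 mm of the yellow disc; pin foot within 6 mm of tube floor, ball within 18 mm of the dish's middle (distance between pin_tip and tube_floor below 0.006 m and height (world z) of dish between 0.07 and 0.15 m and angle between dish's own z axis and vertical below 0.09 rad and horizontal distance between dish and mat below 0.03 m and angle between the y axis of dish and the x axis of mat, either way round below 0.15 rad and horizontal distance between tube_mouth and yellow_disc below 0.05 m and horizontal distance between ball_center and dish_middle below 0.018 m and distance between ball_center and dish_middle below 0.022 m and linear speed of dish below 0.03 m/s and angular speed of dish below 0.15 rad/s and contact force between dish and the fingers above 1 N and distance between the grasp point and dish_handle below 0.09 m); the arm keeps its last pose, push and grip.
It fails at once if the ball rolls more than 30 mm from the dish's middle (distance between ball_center and dish_middle above 0.03 m).
It fails at once if the dish tips by more than 11 degrees (angle between dish's own z axis and vertical above 0.2 rad).
It fails at once if another pin, a tool or a container is moved more than 20 mm (distance of any of pin_black, pin_blue, screwdriver, wrench, grease_jar, grinding_disc, bolt_bin, pen_cup from where it was at the start of the episode above 0.02 m).
It also fails if it takes over 66 s, if anything falls off the work surface, if the arm or the gripper's body presses on something with over 40 N, if the wrist force passes 120 N, or if a joint passes its speed limit or range.

## Working session

There is one attempt and no reset: what is moved stays moved. The work goes in short steps, Python scripts to look and compute and a shell command to move; the robot and the scene stay as the last step left them, time stands still between calls to the robot, and variables do not carry over. Pictures are saved under pics/ and viewed, and the job is handed in when it is done.

```bash
mkdir -p pics; ls
python3 - <<'E'
from bench import bot
import cv2
s=bot.sense()
print(s['time'],s['eef_pos'],s['tcp_rot'],s['ft_force'],s['grip_width'],bot.tcp_to_tips)
for n in ['scene','top','wrist']:
    im=bot.read_camera(n); cv2.imwrite(f'pics/{n}0.png',im)
    c=bot.get_calibration(n); print(n,{k:(v.tolist() if hasattr(v,'tolist') else v) for k,v in c.items()})
E
```

```text
pics
0.0 [ 148.59349049 -632.17725278  252.37830149] [ 0.55466244 -0.55382499  0.43964519 -0.43856535] [0.62932397 0.22963997 0.12997007] 85.24202555603323 22.0
scene {'fx': 522.8840639390781, 'fy': 522.8840639390781, 'cx': 279.3408272396406, 'cy': 212.77432049161413, 'R': [[0.6921405621180896, 0.7216404038664677, 0.01328795613690426], [0.5823403633824888, -0.547469079788603, -0.60096364935907], [-0.4264049055140034, 0.4236894312853004, -0.7991658916462416]], 't': [-467.5154589615583, -246.29975580861029, 1802.1873978049287]}
top {'fx': 482.1522116369421, 'fy': 482.1522116369421, 'cx': 289.52568569570957, 'cy': 206.5603005833488, 'R': [[0.013378705287662189, -0.9998858282944016, 0.007024287924357512], [-0.9839943719707859, -0.014413839786456169, -0.17761564444729766], [0.17769661272698584, -0.004535592423131517, -0.9840748661696055]], 't': [76.45090128720835, 612.124752070378, 1505.510237593339]}
wrist {'fx': 355.35339132422695, 'fy': 355.35339132422695, 'cx': 274.182111776204, 'cy': 209.0589246201628, 'hand_eye': [[0.9999996545842128, -0.0006713769726606211, 0.0004899840944018673, -0.6800253662444522], [-0.0006654084069845905, -0.2934124861531781, 0.9559857060652429, -121.45444922494997], [-0.0004980593379311891, -0.9559857018922243, -0.2934128315437555, 74.72126085801175], [0.0, 0.0, 0.0, 1.0]]}
```

View pics/scene0.png

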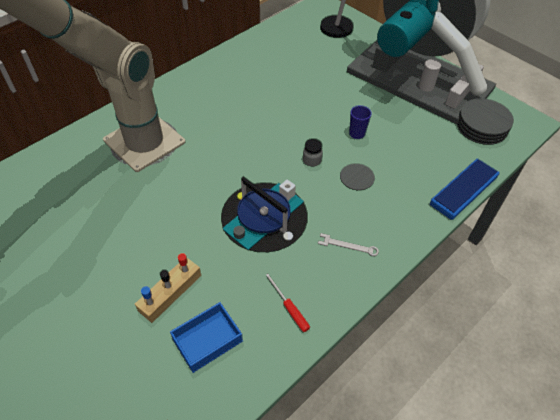

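View pics/top0.png

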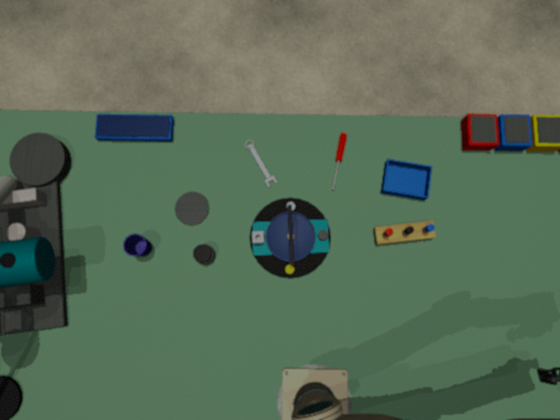

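View pics/wrist0.png

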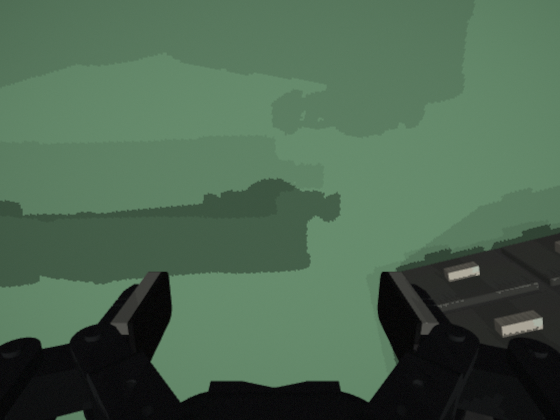

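```bash
cat > h.py <<'E'
from bench import bot
import cv2, numpy as np
from scipy.spatial.transform import Rotation as Ro
def pose():
    s=bot.sense(); q=np.array(s['tcp_rot']); return Ro.from_quat(np.r_[q[1:],q[0]]).as_matrix(), np.array(s['eef_pos']), s
def cam(n,P=None):
    c=bot.get_calibration(n); K=np.array([[c['fx'],0,c['cx']],[0,c['fy'],c['cy']],[0,0,1]])
    if n=='wrist':
        R,p=P; H=np.array(c['hand_eye']); Rc=R@H[:3,:3]; o=R@H[:3,3]+p
        return K,Rc.T,-Rc.T@o
    return K,np.array(c['R']),np.array(c['t'])
def ray(C,u,v):
    K,R,t=C; d=R.T@np.linalg.solve(K,[u,v,1.]); return -R.T@t,d
def onz(C,u,v,z):
    o,d=ray(C,u,v); return o+d*(z-o[2])/d[2]
def tri(obs):
    A=np.zeros((3,3));b=np.zeros(3)
    for C,u,v in obs:
        o,d=ray(C,u,v); d=d/np.linalg.norm(d); M=np.eye(3)-np.outer(d,d); A+=M;b+=M@o
    return np.linalg.solve(A,b)
def proj(C,X):
    K,R,t=C; x=K@(R@np.asarray(X,float)+t); return x[:2]/x[2]
def blobs(im,lo,hi,amin=8):
    m=cv2.inRange(cv2.cvtColor(im,cv2.COLOR_BGR2HSV),lo,hi)
    n,_,st,ce=cv2.connectedComponentsWithStats(m); return [(int(st[i,4]),ce[i].round(1).tolist(),st[i,:4].tolist()) for i in range(1,n) if st[i,4]>=amin]
def shift(dw): # world displacement -> tool axes
    R,p,s=pose(); return (R.T@np.asarray(dw,float)).round(1)
E
python3 - <<'E'
from h import *
R,p,s=pose(); print(R.round(3),p)
for n in ['scene','top']:
    im=cv2.imread(f'pics/{n}0.png')
    print(n,'red',blobs(im,(0,150,80),(6,255,255)),'yel',blobs(im,(25,150,80),(35,255,255)),'teal',blobs(im,(85,150,60),(97,255,255),30))
    x=cv2.resize(im[150:330,120:330] if n=='scene' else im[180:290,240:450],None,fx=3.8,fy=3.8,interpolation=cv2.INTER_CUBIC)[:600,:800]; cv2.imwrite(f'pics/{n}0z.png',x)
E
```

```text
[[ 0.229 -0.     0.973]
 [-0.973  0.001  0.229]
 [-0.001 -1.    -0.   ]] [ 148.64472734 -632.33824642  252.61764708]
scene red [(80, [182.0, 259.1], [178, 254, 9, 12]), (325, [296.3, 315.2], [284, 299, 26, 33])] yel [(30, [239.2, 195.2], [237, 192, 5, 8])] teal [(1175, [411.3, 20.1], [380, 0, 54, 47]), (63, [433.7, 4.9], [430, 0, 8, 11]), (43, [275.6, 187.4], [271, 183, 9, 9]), (142, [294.7, 202.6], [289, 195, 14, 18]), (465, [242.8, 233.8], [223, 216, 43, 34])]
top red [(334, [479.5, 131.4], [466, 114, 32, 32]), (174, [340.8, 146.3], [336, 133, 11, 28]), (34, [388.4, 231.9], [385, 229, 7, 7])] yel [(276, [541.7, 132.1], [532, 115, 28, 32]), (69, [289.1, 269.1], [285, 265, 10, 9])] teal [(424, [319.6, 236.1], [309, 219, 20, 35]), (363, [261.1, 239.2], [252, 221, 21, 35]), (1187, [19.1, 261.2], [0, 240, 39, 43])]
```

View pics/scene0z.png

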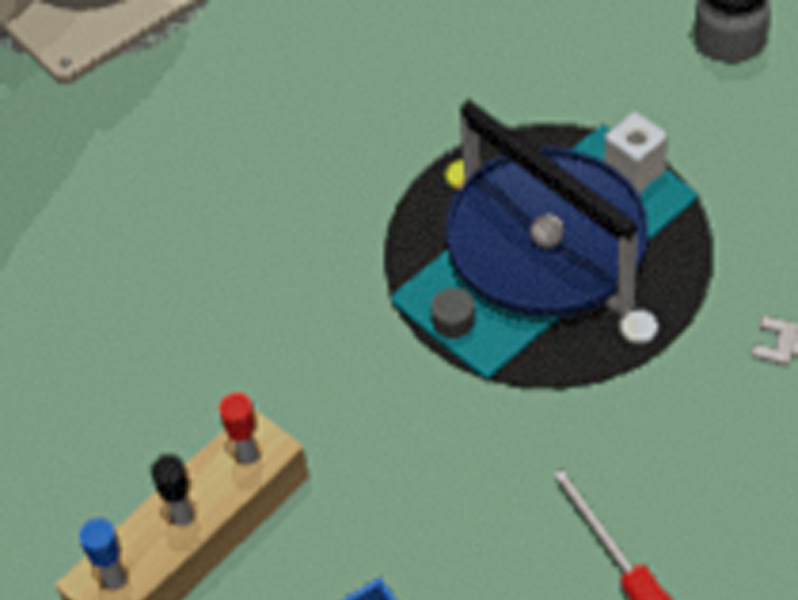

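View pics/top0z.png

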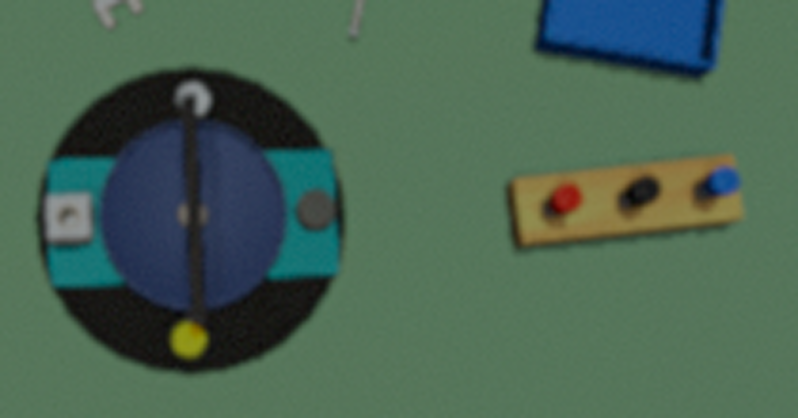

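Run:
```python
from h import *
S,T=cam('scene'),cam('top')
z0=lambda u,v:(120+u/3.8,150+v/3.8); zt=lambda u,v:(240+u/3.8,180+v/3.8)
def both(n,a,b):
    X=tri([(S,*a),(T,*b)]); print(n,X.round(1),'err',(proj(S,X)-a).round(1),(proj(T,X)-b).round(1))
both('red',(182,259.1),(388.4,231.9))
both('tube',z0(637,139),zt(68,215))
both('yellow',(239.2,195.2),(289.1,269.1))
both('white',z0(640,326),zt(194,99))
both('weight top',z0(452,302),zt(316,210))
both('ball',z0(547,230),zt(191,214))
both('blue',z0(100,542),zt(722,180))
print('yz',onz(T,289.1,269.1,3),onz(S,239.2,195.2,3)); 
print('wz',onz(T,*zt(194,99),3),onz(S,*z0(640,326),3))
print('tubez',onz(T,*zt(68,215),56),onz(S,*z0(637,139),56))
print('redz',onz(T,388.4,231.9,95),onz(S,182,259.1,95))
print('bluez',onz(T,*zt(722,180),95),'w',onz(T,*zt(316,210),35))
im=cv2.imread('pics/top0.png'); m=cv2.inRange(im,(0,0,0),(60,60,60));
```

```text
red [ 527.8 -223.5   98.1] err [-0.3  0. ] [-0.2 -0.1]
tube [513.6 186.8  52.3] err [-0.7  0.1] [-0.5 -0.4]
yellow [410.8  81.3   7.3] err [ 0.8 -0.1] [0.7 0.5]
white [624.   82.4   4.2] err [-1.1  0.2] [-0.8 -0.6]
weight top [523.  -23.2  35.8] err [-0.9  0.1] [-0.7 -0.5]
ball [518.5  82.6  28.3] err [-0.6  0.1] [-0.4 -0.3]
blue [ 544.7 -352.8   98. ] err [-0.9  0.1] [-0.6 -0.4]
yz [412.63665027  83.3930306    3.        ] [406.52838132  81.20457149   3.        ]
wz [622.09833919  79.69649277   3.        ] [625.33147197  85.79571167   3.        ]
tubez [511.79498948 184.77548613  56.        ] [517.00720055 186.45342374  56.        ]
redz [ 527.74751335 -224.8488507    95.        ] [ 526.46032118 -221.98853506   95.        ]
bluez [ 543.90425847 -355.66525972   95.        ] w [521.52441332 -25.41457176  35.        ]
```

```bash
python3 -m jog '[[[-31,0,46,0,-0.147,0,85],[-62,0,92,0,-0.293,0,85],[-93,0,139,0,-0.44,0,85],[-124,0,185,0,-0.586,0,85],[-155,0,231,0,-0.733,0,85]]]'
python3 - <<'E'
from h import *
R,p,s=pose(); print(R.round(3),p,s['joints'])
print(shift(np.array([528,-223.5,250])-p))
E
```

```text
time: 0.78
eef_pos: [339.2, -427.6, 253.3]
tcp_rot: [-0.675, 0.675, -0.21, 0.21]
ft_force: [1.1, -2.0, 0.3]
grip_width: 85.0
[[ 0.824  0.     0.567]
 [-0.567 -0.     0.824]
 [ 0.    -1.     0.   ]] [ 339.15191837 -427.57925654  253.2830673 ] [ 0.96821459  0.48238731 -0.17548665  1.80730855  0.10695459  0.86096709
  0.14030094]
[ 40.    3.3 275.2]
```

```bash
python3 -m jog '[[[8,0,55,0,-0.146,0,85],[16,0,110,0,-0.292,0,85],[24,0,165,0,-0.438,0,85],[32,0,220,0,-0.584,0,85],[40,0,275,0,-0.73,0,85]]]'; python3 -m jog '[[[0,0,0,0,0,0,85]]]'
python3 - <<'E'
from h import *
R,p,s=pose(); print(R.round(3),p,s['joints'].round(2),s['ft_force'])
im=bot.read_camera('wrist'); cv2.imwrite('pics/w1.png',im)
E
```

```text
time: 1.4
eef_pos: [528.8, -224.8, 253.2]
tcp_rot: [-0.706, 0.706, 0.045, -0.045]
ft_force: [-0.0, -0.9, -0.2]
grip_width: 84.9
time: 1.52
eef_pos: [531.1, -220.6, 253.3]
tcp_rot: [0.707, -0.704, -0.048, 0.046]
ft_force: [-0.5, 0.5, 0.3]
grip_width: 85.1
[[ 0.991  0.003 -0.132]
 [ 0.132  0.003  0.991]
 [ 0.003 -1.     0.003]] [ 531.14632598 -220.56267477  253.34465585] [ 0.6   0.54 -0.39  1.73  0.24  0.92  0.25] [-0.51517685  0.51882729  0.33458216]
```

View pics/w1.png

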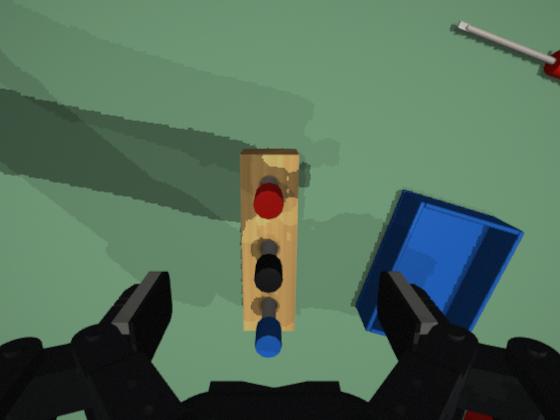

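Run:
```python
from h import *
im=cv2.imread('pics/w1.png'); 
R=pose()[0]; p=pose()[1]
W=cam('wrist',(R,p))
b=blobs(im,(0,150,60),(8,255,255),100); print(b)
for X in ([528,-223.5,110],[528,-223.5,95],[528,-223.5,80]): print(proj(W,X))
u,v=b[0][1]
print('head centre @95',onz(W,u,v,95))
z=cv2.resize(im[170:360,230:310],None,fx=3,fy=3,interpolation=cv2.INTER_CUBIC); cv2.imwrite('pics/w1z.png',z)
for n in (blobs(im,(100,150,40),(125,255,255),100)): print('blue',n, onz(W,*n[1],95))
```

```text
[(249, [553.5, 66.7], [544, 51, 16, 28]), (853, [268.2, 200.7], [253, 183, 30, 36]), (170, [475.9, 416.2], [464, 411, 29, 9])]
[273.25739574 201.60345386]
[273.29693412 196.57532147]
[273.33273724 192.0222046 ]
head centre @95 [719.41773222 -99.88001277  95.        ]
blue (12962, [441.1, 257.6], [356, 190, 168, 146]) [ 677.7812697  -259.14755354   95.        ]
blue (873, [268.0, 337.3], [255, 317, 26, 41]) [ 540.02793157 -357.76478105   95.        ]
```

View pics/w1z.png

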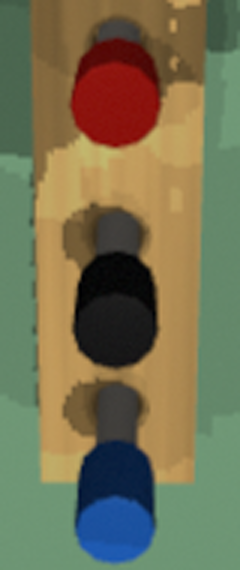

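Run:
```python
from h import *
R,p,s=pose(); print(p,R.round(3))
W=cam('wrist',(R,p))
print(onz(W,268.3,205,110), onz(W,268.2,200.7,97),onz(W,230+117/3,170+528/3,110))
X=onz(W,268.3,205,110); print(shift(np.r_[X[:2],150]-p))
```

```text
[ 528.94341313 -223.74054654  253.02547506] [[ 0.992  0.    -0.127]
 [ 0.127  0.001  0.992]
 [ 0.    -1.     0.001]]
[ 524.52719887 -226.70202191  110.        ] [ 524.26961853 -226.92235301   97.        ] [ 540.87747378 -355.41858931  110.        ]
[ -4.8 103.   -2.5]
```

```bash
python3 -m jog '[[[-1,35,0,0,0,0,85],[-2,70,0,0,0,0,85],[-2,95,0,0,0,0,85],[-2,100,0,0,0,0,85],[-2,100,0,0,0,0,85]]]'
python3 - <<'E'
from h import *
R,p,s=pose(); print(R.round(3),p,s['joint_vel'].round(3))
im=bot.read_camera('wrist'); cv2.imwrite('pics/w2.png',im)
b=blobs(im,(0,150,60),(8,255,255),100); print(b)
W=cam('wrist',(R,p))
print(proj(W,p+R@[0,3+42.5,0]))
E
```

```text
time: 2.2
eef_pos: [525.6, -227.2, 153.6]
tcp_rot: [-0.706, 0.706, 0.043, -0.043]
ft_force: [-0.4, 0.6, 0.5]
grip_width: 85.2
[[ 0.993 -0.    -0.121]
 [ 0.121 -0.001  0.993]
 [-0.    -1.    -0.   ]] [ 525.56564044 -227.17859342  153.60855587] [-0.002 -0.019 -0.012 -0.014 -0.001  0.002  0.   ]
[(2164, [277.9, 240.3], [255, 211, 47, 59])]
[274.64539447 254.19270717]
```

View pics/w2.png

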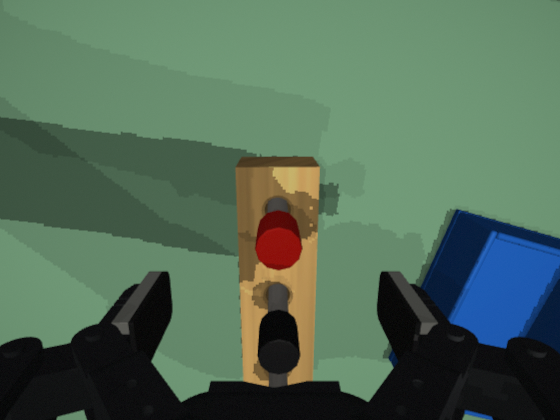

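Run:
```python
from h import *
im=cv2.imread('pics/w2.png')
hsv=cv2.cvtColor(im,cv2.COLOR_BGR2HSV)
m=cv2.inRange(hsv,(0,150,125),(8,255,255)); M=cv2.moments(m,True); 
c=max(cv2.findContours(m,0,2)[0],key=cv2.contourArea); print(cv2.fitEllipse(c))
R,p,s=pose(); print(p,R.round(3))
W=cam('wrist',(R,p))
e=cv2.fitEllipse(c)[0]
X=onz(W,*e,110); print(X, onz(W,279,246,110)); print(shift(np.r_[X[:2],95]-p))
```

```text
((278.2027587890625, 247.4417724609375), (38.32254409790039, 44.8183479309082), 88.06421661376953)
[ 526.10725127 -227.05308312  154.16293782] [[ 0.993  0.001 -0.121]
 [ 0.121 -0.001  0.993]
 [ 0.001 -1.    -0.001]]
[ 527.4115957  -222.59072174  110.        ] [ 527.71253879 -221.76210739  110.        ]
[ 1.8 59.2  4.3]
```

```bash
python3 -m jog '[[[2,0,4,0,0,0,85],[2,20,4,0,0,0,85],[2,45,4,0,0,0,85],[2,56,4,0,0,0,85],[2,56,4,0,0,0,85]]]'
python3 - <<'E'
from h import *
R,p,s=pose(); print(R.round(3),p,s['ft_force'])
im=bot.read_camera('wrist'); cv2.imwrite('pics/w3.png',im)
E
```

```text
time: 2.88
eef_pos: [527.4, -221.8, 97.2]
tcp_rot: [0.706, -0.706, -0.043, 0.044]
ft_force: [0.2, 0.4, 0.1]
grip_width: 85.0
[[ 0.992 -0.    -0.123]
 [ 0.123  0.     0.992]
 [-0.    -1.     0.   ]] [ 527.37649521 -221.75450515   97.23710608] [0.15344419 0.43802511 0.06923608]
```

View pics/w3.png

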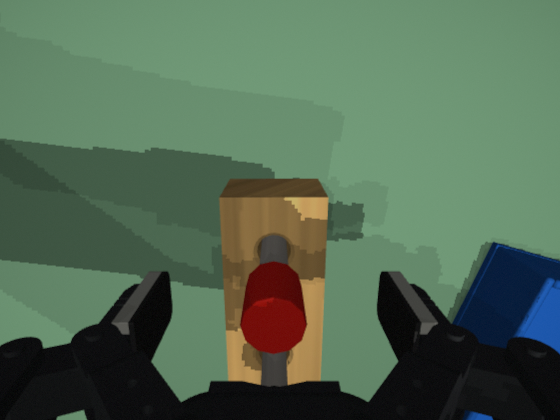

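```bash
python3 -m jog '[[[0,0,0,0,0,0,40],[0,0,0,0,0,0,10],[0,0,0,0,0,0,0],[0,0,0,0,0,0,0],[0,0,0,0,0,0,0]]]';  python3 -m jog '[[[0,0,0,0,0,0,0],[0,0,0,0,0,0,0]]]'
python3 - <<'E'
from h import *
R,p,s=pose(); print(R.round(3),p,s['ft_force'])
im=bot.read_camera('wrist'); cv2.imwrite('pics/w4.png',im)
E
```

```text
time: 3.55
eef_pos: [527.5, -222.1, 97.8]
tcp_rot: [-0.706, 0.706, 0.044, -0.043]
ft_force: [-1.2, 0.6, 5.7]
grip_width: 22.8
time: 3.8
eef_pos: [527.5, -222.2, 97.8]
tcp_rot: [-0.706, 0.706, 0.044, -0.043]
ft_force: [-0.5, -0.8, 5.1]
grip_width: 22.6
[[ 0.992  0.    -0.123]
 [ 0.123 -0.     0.992]
 [ 0.    -1.    -0.   ]] [ 527.50130316 -222.16771975   97.76503435] [-0.45648748 -0.75001423  5.13296693]
```

View pics/w4.png

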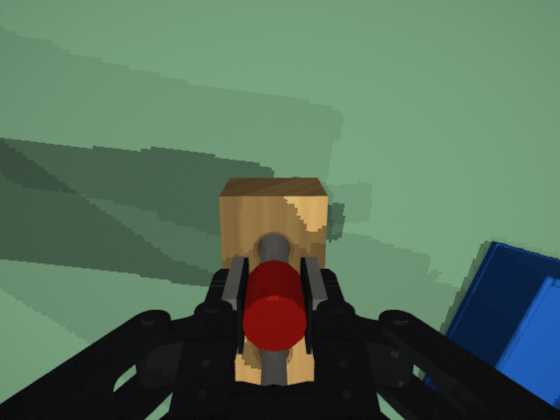

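```bash
python3 -m jog '[[[0,-10,0,0,0,0,0],[0,-25,0,0,0,0,0],[0,-50,0,0,0,0,0],[0,-95,0,0,0,0,0],[0,-150,0,0,0,0,0]]]'; python3 -m jog '[[[0,-5,0,0,0,0,0],[0,-5,0,0,0,0,0]]]'
python3 - <<'E'
from h import *
R,p,s=pose(); print(R.round(3),p,s['ft_force'])
im=bot.read_camera('wrist'); cv2.imwrite('pics/w5.png',im)
E
```

```text
time: 4.47
eef_pos: [526.7, -221.8, 248.8]
tcp_rot: [0.706, -0.705, -0.043, 0.044]
ft_force: [1.5, -0.6, -0.4]
grip_width: 22.3
time: 4.72
eef_pos: [527.1, -222.1, 252.8]
tcp_rot: [-0.706, 0.706, 0.044, -0.043]
ft_force: [-0.6, 0.5, -1.8]
grip_width: 22.5
[[ 0.992  0.001 -0.123]
 [ 0.123 -0.001  0.992]
 [ 0.    -1.    -0.001]] [ 527.09793966 -222.10926631  252.81762224] [-0.64001959  0.46853435 -1.78459027]
```

View pics/w5.png

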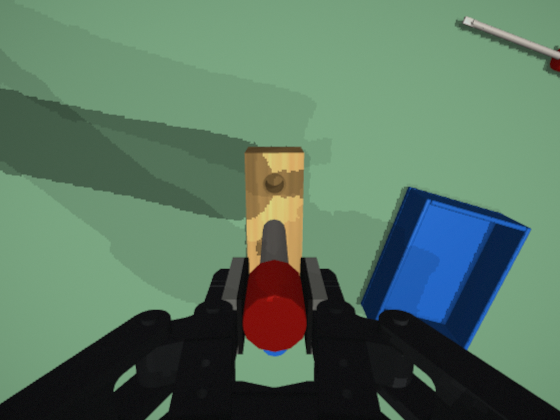

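Run:
```python
from h import *
R,p,s=pose(); W=cam('wrist',(R,p))
for d in (-12,18,88): print(d,proj(W,p+R@[0,d,0]), proj(W,p+R@[0,d,7]))
im=cv2.imread('pics/w5.png'); cv2.imwrite('pics/w5z.png',cv2.resize(im[200:360,220:330],None,fx=5,fy=3.7)[:600])
print(shift([514-526.8,187-40-(-222),0]))
```

```text
-12 [274.86620992 321.13391893] [274.8675491  303.92752482]
18 [274.73319666 280.30692909] [274.73250114 265.76819629]
88 [274.55621215 225.98343859] [274.55407441 215.3517074 ]
[3.250e+01 1.000e-01 3.678e+02]
```

View pics/w5z.png

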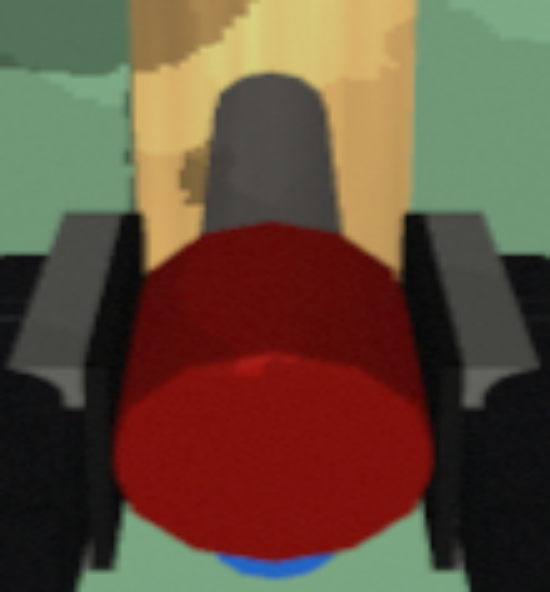

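```bash
python3 -m jog '[[[3,0,30,0,0,0,0],[7,0,76,0,0,0,0],[11,0,128,0,0,0,0],[15,0,180,0,0,0,0],[20,0,232,0,0,0,0]]]'; python3 -m jog '[[[4,0,50,0,0,0,0],[8,0,95,0,0,0,0],[11,0,126,0,0,0,0],[12,0,136,0,0,0,0],[12,0,136,0,0,0,0]]]'; python3 -m jog '[[[0,0,0,0,0,0,0]]]'
python3 - <<'E'
from h import *
R,p,s=pose(); print(R.round(3),p,s['ft_force'])
im=bot.read_camera('wrist'); cv2.imwrite('pics/w6.png',im); np.savez('w6.npz',R=R,p=p)
im=bot.read_camera('scene'); cv2.imwrite('pics/s6.png',im)
im=bot.read_camera('top'); cv2.imwrite('pics/t6.png',im)
E
```

```text
time: 5.4
eef_pos: [517.4, 12.1, 250.7]
tcp_rot: [0.706, -0.706, -0.042, 0.045]
ft_force: [0.4, 0.3, -0.3]
grip_width: 22.4
time: 6.02
eef_pos: [513.5, 146.5, 251.3]
tcp_rot: [-0.705, 0.706, 0.043, -0.044]
ft_force: [-1.1, -0.6, -0.6]
grip_width: 22.5
time: 6.15
eef_pos: [514.0, 145.0, 251.8]
tcp_rot: [-0.705, 0.706, 0.042, -0.043]
ft_force: [-0.8, 0.6, -0.4]
grip_width: 22.4
[[ 0.993 -0.001 -0.12 ]
 [ 0.12  -0.002  0.993]
 [-0.001 -1.    -0.001]] [514.0300803  144.9700525  251.77061809] [-0.77310372  0.61107434 -0.42206271]
```

View pics/w6.png

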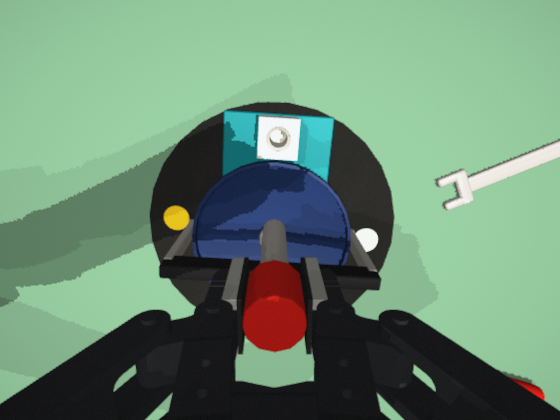

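Run:
```python
from h import *
d=np.load('w6.npz'); R,p=d['R'],d['p']; print(pose()[1])
W=cam('wrist',(R,p)); im=cv2.imread('pics/w6.png')
cv2.imwrite('pics/w6z.png',cv2.resize(im[100:190,210:350],None,fx=5.5,fy=5.5,interpolation=cv2.INTER_CUBIC))
print('hole',onz(W,278.5,138.5,56),'yel',onz(W,176,217,3),'wht',onz(W,367,239.5,3))
g=cv2.cvtColor(im,cv2.COLOR_BGR2HSV); m=cv2.inRange(g,(0,0,150),(180,60,255)); m[:,:240]=0;m[:,320:]=0;m[200:]=0
c=max(cv2.findContours(m,0,2)[0],key=cv2.contourArea); r=cv2.minAreaRect(c); print(r, cv2.boxPoints(r))
print('cent',onz(W,*r[0],56))
```

```text
[514.18281233 145.58474351 252.20567317]
hole [512.24464077 187.69805731  56.        ] yel [412.19843116  84.43895658   3.        ] wht [625.57609153  83.48312897   3.        ]
((277.9921875, 138.12451171875), (42.042964935302734, 42.541988372802734), 3.5763344764709473) [[255.6848  158.0428 ]
 [258.3385  115.58366]
 [300.29956 118.20622]
 [297.64587 160.66537]]
cent [511.76096869 187.96786969  56.        ]
```

View pics/w6z.png

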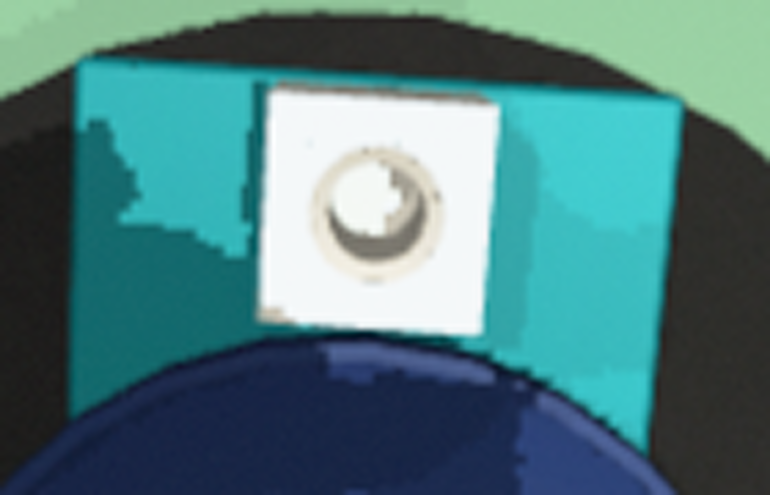

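View pics/s6.png

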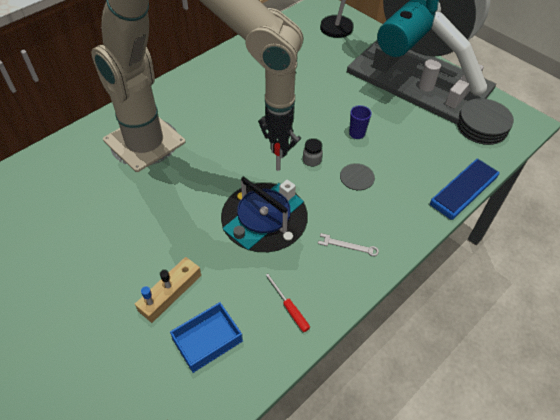

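```bash
python3 -m jog '[[[2,0,22,0,0,0,0],[3.6,15,43,0,0,0,0],[3.6,45,43,0,0,0,0],[3.6,75,43,0,0,0,0],[3.6,87,43,0,0,0,0]]]'; python3 -m jog '[[[0,0,0,0,0,0,0],[0,0,0,0,0,0,0]]]'
python3 - <<'E'
from h import *
R,p,s=pose(); print(R.round(3),p,s['ft_force'])
im=bot.read_camera('wrist'); cv2.imwrite('pics/w7.png',im); np.savez('w7.npz',R=R,p=p)
cv2.imwrite('pics/w7z.png',cv2.resize(im[120:360,190:360],None,fx=4,fy=2.5,interpolation=cv2.INTER_CUBIC))
im=bot.read_camera('scene'); cv2.imwrite('pics/s7.png',cv2.resize(im[110:250,210:340],None,fx=4.2,fy=4.2,interpolation=cv2.INTER_CUBIC))
W=cam('wrist',(R,p)); print(proj(W,p+R@[0,88,0]),proj(W,np.r_[p[:2],56]))
E
```

```text
time: 6.92
eef_pos: [511.7, 189.1, 163.9]
tcp_rot: [-0.705, 0.706, 0.042, -0.044]
ft_force: [0.7, 0.1, -0.1]
grip_width: 22.3
time: 7.18
eef_pos: [513.1, 190.4, 166.4]
tcp_rot: [0.706, -0.706, -0.044, 0.043]
ft_force: [-0.4, -0.2, -0.5]
grip_width: 22.3
[[ 0.992  0.002 -0.122]
 [ 0.122  0.001  0.992]
 [ 0.002 -1.     0.001]] [513.07683838 190.44828831 166.36649107] [-0.37452583 -0.16385264 -0.48111343]
[274.55142994 225.98345447] [274.20314557 214.99278365]
```

View pics/w7z.png

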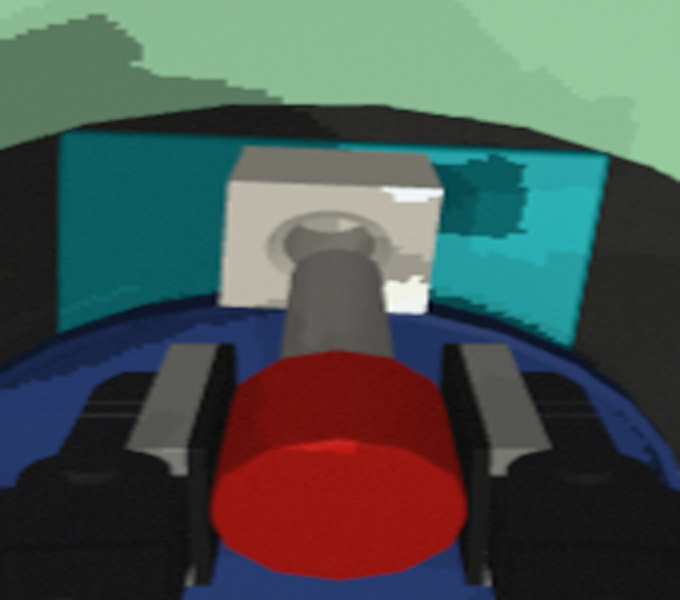

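View pics/s7.png

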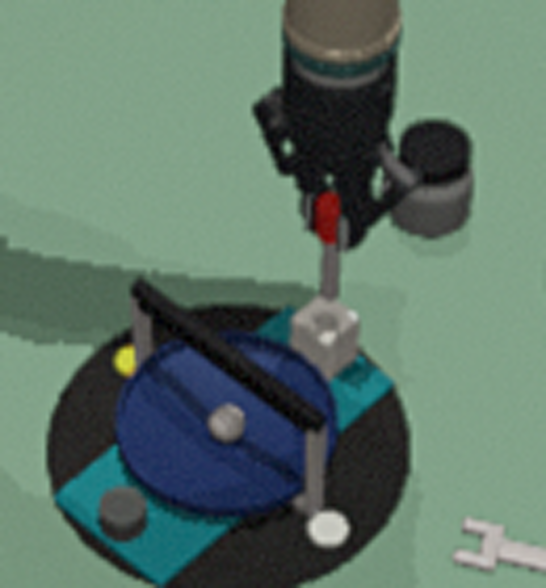

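Run:
```python
from h import *
d=np.load('w7.npz'); R,p=d['R'],d['p']; print(pose()[1])
W=cam('wrist',(R,p))
T=lambda u,v,z: (R.T@(onz(W,u,v,z)-p)).round(1)
zz=lambda a,b:(190+a/4,120+b/2.5)
print('rim top',T(*zz(330,210),56),'rim l',T(*zz(267,243),56),'rim r',T(*zz(393,243),56))
for c in [(230,182),(442,189),(219,304),(428,314)]: print('corner',T(*zz(*c),56))
print('foot top edge',T(*zz(337,249),p[2]-88), 'head top', T(*zz(339,508),p[2]+12))
```

```text
[513.03448336 190.48762431 166.44165145]
rim top [ -1.4 110.4   7.8] rim l [-12.2 110.3  -1.6] rim r [  9.4 110.4  -1.7]
corner [-18.2 110.3  15.7]
corner [ 17.5 110.4  13.7]
corner [-20.9 110.3 -19.7]
corner [ 15.8 110.4 -22.8]
foot top edge [-0.2 88.   4.2] head top [ -0.  -12.   -0.9]
```

```bash
python3 -m jog '[[[-1.2,0,-1.7,0,0,0,0],[-1.2,5,-1.7,0,0,0,0],[-1.2,11,-1.7,0,0,0,0],[-1.2,17,-1.7,0,0,0,0],[-1.2,17,-1.7,0,0,0,0]]]'
python3 - <<'E'
from h import *
R,p,s=pose(); print(R.round(3),p,s['ft_force'],s['torque'])
im=bot.read_camera('wrist'); cv2.imwrite('pics/w8.png',im)
cv2.imwrite('pics/w8z.png',cv2.resize(im[120:360,190:360],None,fx=4,fy=2.5,interpolation=cv2.INTER_CUBIC))
E
```

```text
time: 7.9
eef_pos: [510.8, 188.3, 147.6]
tcp_rot: [-0.706, 0.706, 0.043, -0.044]
ft_force: [-1.2, -0.1, -1.4]
grip_width: 22.2
[[ 0.992 -0.001 -0.123]
 [ 0.123 -0.001  0.992]
 [-0.001 -1.    -0.   ]] [510.82773074 188.25545347 147.56097682] [-1.18835588 -0.09776433 -1.41061771] [-0.02242157  0.0339568   0.00720345]
```

View pics/w8z.png

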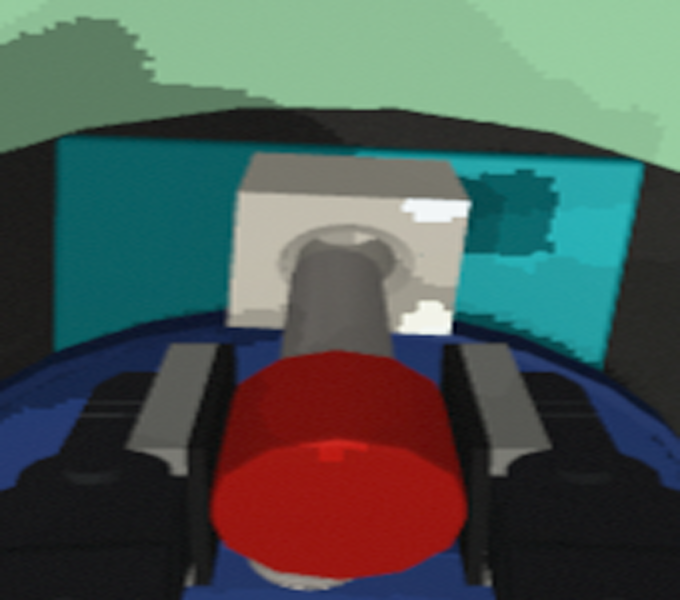

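```bash
python3 -m jog '[[[0,0,0,0,0,0,0],[0,0,0,0,0,0,0]]]'
python3 - <<'E'
from h import *
R,p,s=pose(); print(p,s['ft_force'],s['torque'],s['joint_vel'].round(3))
im=bot.read_camera('wrist'); cv2.imwrite('pics/w9.png',im)
cv2.imwrite('pics/w9z.png',cv2.resize(im[120:360,190:360],None,fx=4,fy=2.5,interpolation=cv2.INTER_CUBIC))
R,p,s=pose(); print(p)
E
```

```text
time: 8.2
eef_pos: [511.5, 188.5, 148.5]
tcp_rot: [0.706, -0.706, -0.044, 0.043]
ft_force: [0.7, -0.1, -0.7]
grip_width: 22.3
[511.46742932 188.47190845 148.51159762] [ 0.71029499 -0.13344267 -0.74887867] [ 0.01565511 -0.0605126  -0.02183007] [ 0.001 -0.001 -0.    -0.    -0.    -0.003 -0.   ]
[511.41296451 188.4652546  148.51025895]
```

View pics/w9z.png

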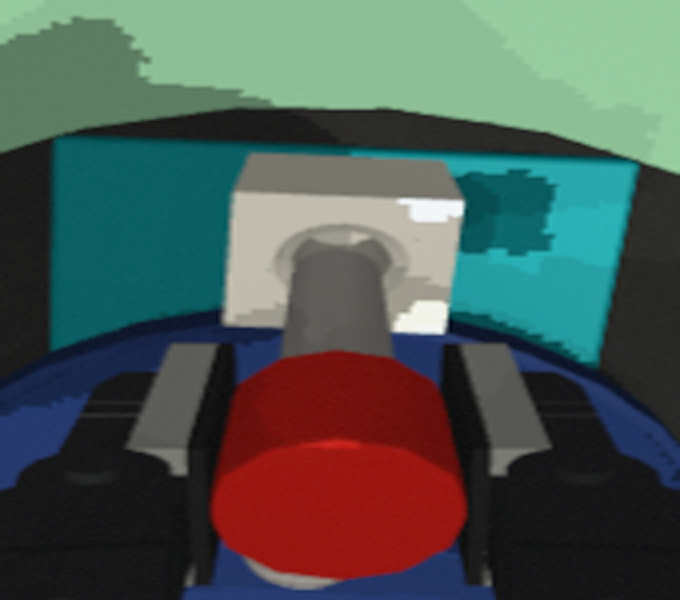

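Run:
```python
from h import *
R,p,s=pose(); W=cam('wrist',(R,p))
T=lambda u,v,z: (R.T@(onz(W,u,v,z)-p)).round(1)
zz=lambda a,b:(190+a/4,120+b/2.5)
print('rim top',T(*zz(341,226),56),'l',T(*zz(273,262),56),T(*zz(410,262),56))
for c in [(234,190),(463,199),(224,323),(447,333)]: print('corner',T(*zz(*c),56))
print('foot top edge',T(*zz(340,240),p[2]-88))
```

```text
rim top [ 0.4 92.5  8.8] l [-10.4  92.5  -0.8] [11.5 92.5 -0.8]
corner [-16.2  92.5  18.2]
corner [19.5 92.5 15.9]
corner [-18.6  92.5 -17.7]
corner [ 17.8  92.5 -20.6]
foot top edge [ 0.3 88.   6.6]
```

```bash
python3 -m jog '[[[0.4,0,-1,0,0,0,0],[0.4,3,-1,0,0,0,0],[0.4,6,-1,0,0,0,0],[0.4,9,-1,0,0,0,0],[0.4,9,-1,0,0,0,0]]]'
python3 - <<'E'
from h import *
R,p,s=pose(); print(p,s['ft_force'],s['torque'])
im=bot.read_camera('wrist'); cv2.imwrite('pics/w10.png',im)
cv2.imwrite('pics/w10z.png',cv2.resize(im[120:360,190:360],None,fx=4,fy=2.5,interpolation=cv2.INTER_CUBIC))
E
```

```text
time: 8.88
eef_pos: [511.8, 187.6, 139.0]
tcp_rot: [0.706, -0.706, -0.043, 0.044]
ft_force: [0.1, 0.2, -2.3]
grip_width: 22.7
[511.76830028 187.57950762 139.00747911] [ 0.13546088  0.19048571 -2.28022041] [ 0.10395309 -0.00799566 -0.00523563]
```

View pics/w10z.png

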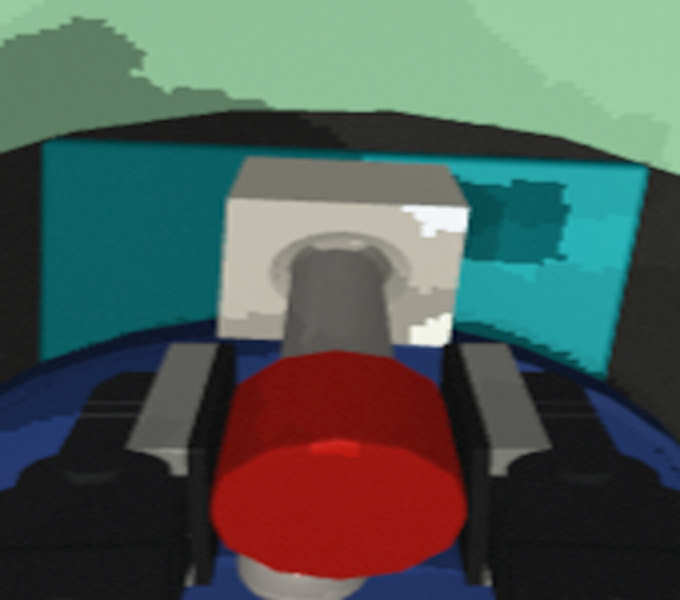

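```bash
python3 -m jog '[[[0,3,0,0,0,0,0],[0,6,0,0,0,0,0],[0,9,0,0,0,0,0],[0,12,0,0,0,0,0],[0,12,0,0,0,0,0]]]'
python3 - <<'E'
from h import *
R,p,s=pose(); print(p,s['ft_force'],s['torque'])
im=bot.read_camera('wrist'); cv2.imwrite('pics/w11.png',im)
cv2.imwrite('pics/w11z.png',cv2.resize(im[120:360,190:360],None,fx=4,fy=2.5,interpolation=cv2.INTER_CUBIC))
E
```

```text
time: 9.55
eef_pos: [511.8, 187.5, 127.0]
tcp_rot: [0.706, -0.706, -0.043, 0.044]
ft_force: [0.1, 0.2, -1.3]
grip_width: 22.5
[511.77300029 187.52393175 127.03863821] [ 0.11225176  0.22808204 -1.25633326] [ 0.14485303 -0.00560861 -0.03722571]
```

View pics/w11z.png

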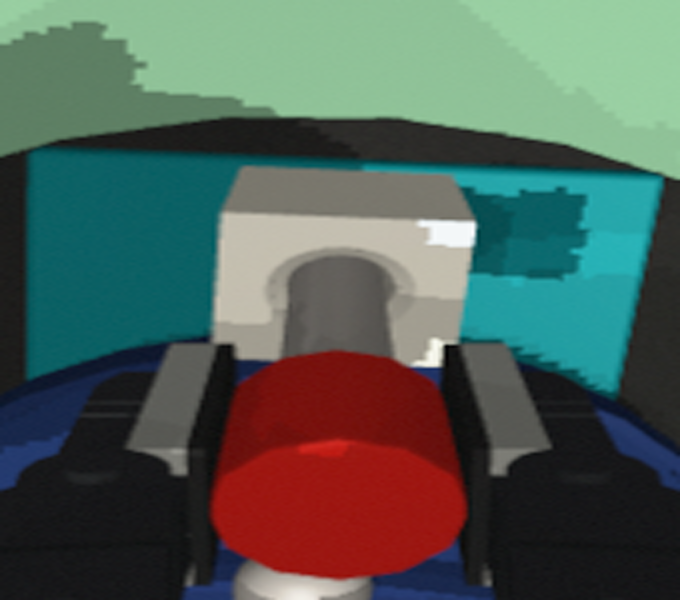

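```bash
python3 -m jog '[[[0,4,0,0,0,0,0],[0,8,0,0,0,0,0],[0,12,0,0,0,0,0],[0,16,0,0,0,0,0],[0,19,0,0,0,0,0]]]'; python3 -m jog '[[[0,2,0,0,0,0,0],[0,4,0,0,0,0,0],[0,4,0,0,0,0,0]]]'
python3 - <<'E'
from h import *
R,p,s=pose(); print(p,s['ft_force'],s['torque'])
im=bot.read_camera('wrist'); cv2.imwrite('pics/w12.png',im)
cv2.imwrite('pics/w12z.png',cv2.resize(im[120:360,190:360],None,fx=4,fy=2.5,interpolation=cv2.INTER_CUBIC))
im=bot.read_camera('scene'); cv2.imwrite('pics/s12.png',cv2.resize(im[110:250,210:340],None,fx=4.2,fy=4.2,interpolation=cv2.INTER_CUBIC))
E
```

```text
time: 10.22
eef_pos: [511.8, 187.5, 108.0]
tcp_rot: [0.706, -0.706, -0.043, 0.044]
ft_force: [-0.9, 0.3, -0.4]
grip_width: 22.5
time: 10.6
eef_pos: [511.8, 187.5, 104.2]
tcp_rot: [0.706, -0.706, -0.043, 0.044]
ft_force: [0.2, 0.6, -0.9]
grip_width: 22.6
[511.7778314  187.51504611 104.176238  ] [ 0.15448887  0.60424156 -0.86108101] [ 0.23385891 -0.03897943 -0.05435472]
```

View pics/w12z.png

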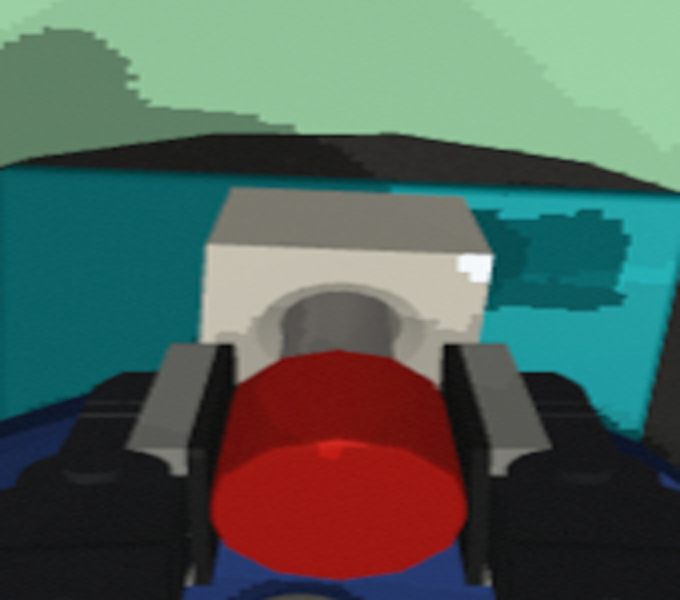

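View pics/s12.png

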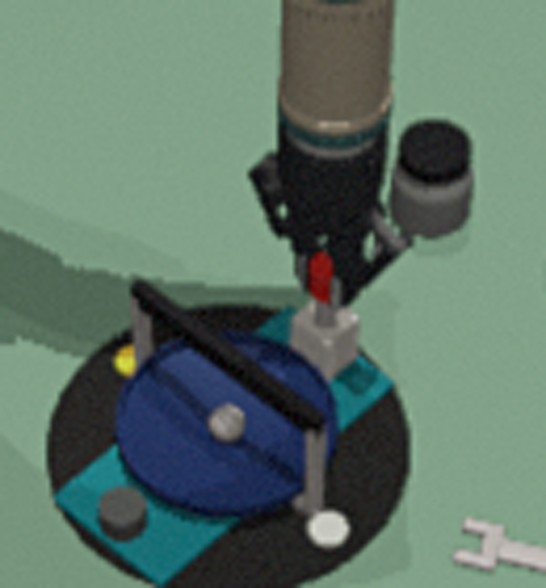

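```bash
python3 -m jog '[[[0,1,0,0,0,0,0],[0,2,0,0,0,0,0],[0,2,0,0,0,0,0]]]'
python3 - <<'E'
from h import *
R,p,s=pose(); print(p,s['ft_force'],s['torque'])
E
```

```text
time: 11.08
eef_pos: [512.0, 187.7, 103.7]
tcp_rot: [-0.706, 0.706, 0.044, -0.043]
ft_force: [-3.0, -0.0, 11.4]
grip_width: 22.3
[512.00716668 187.67829828 103.67158138] [-2.99010733 -0.02290375 11.35651525] [-0.03055818  0.62347646  0.04128661]
```

```bash
python3 -m jog '[[[0,-1,0,0,0,0,0],[0,-1,0,0,0,0,35],[0,-1,0,0,0,0,50],[0,-1,0,0,0,0,60],[0,-1,0,0,0,0,60]]]'
python3 - <<'E'
from h import *
R,p,s=pose(); print(p,s['ft_force'],s['torque'])
im=bot.read_camera('wrist'); cv2.imwrite('pics/w13.png',im); print(blobs(im,(0,150,60),(8,255,255),100))
E
```

```text
time: 11.7
eef_pos: [511.8, 187.4, 103.2]
tcp_rot: [-0.706, 0.706, 0.043, -0.043]
ft_force: [-0.4, -1.0, -0.2]
grip_width: 60.1
[511.79993266 187.38474416 103.21226415] [-0.40864171 -0.98614895 -0.2307729 ] [-0.01411784 -0.00032582  0.02558193]
[(4693, [273.4, 306.2], [241, 260, 65, 91])]
```

View pics/w13.png

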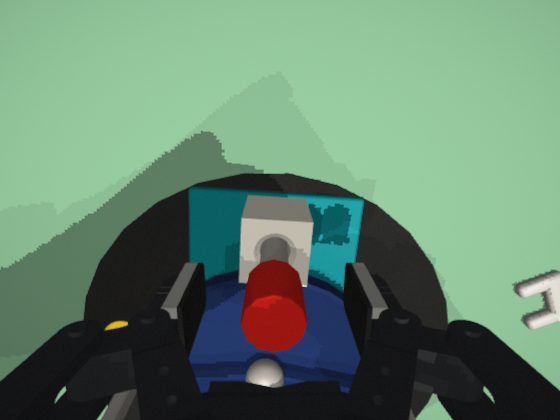

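```bash
python3 -m jog '[[[0,-12,0,0,0,0,60],[0,-45,0,0,0,0,60],[0,-95,0,0,0,0,60],[0,-120,0,0,0,0,60],[0,-122,0,0,0,0,60]]]'; python3 -m jog '[[[0,0,-15,0,0.17,0,60],[-1,0,-35,0,0.35,0,60],[-2,0,-55,0,0.53,0,60],[-4,0,-75,0,0.71,0,60],[-5,0,-95,0,0.87,0,60]]]';  python3 - <<'E'
from h import *
R,p,s=pose(); print(R.round(3),p,s['joints'].round(2)); 
yaw=np.degrees(np.arctan2(R[1,0],R[0,0])); print(yaw, np.radians(yaw+86.7)); print(shift(np.array([518.2,82.4,p[2]])-p))
E
```

```text
time: 12.38
eef_pos: [513.0, 188.1, 228.0]
tcp_rot: [0.706, -0.705, -0.045, 0.042]
ft_force: [0.3, 1.4, -0.7]
grip_width: 60.0
time: 13.0
eef_pos: [517.7, 91.7, 224.5]
tcp_rot: [-0.657, 0.658, -0.26, 0.259]
ft_force: [-0.1, -0.6, -0.5]
grip_width: 60.1
[[ 0.73  -0.002  0.683]
 [-0.683 -0.001  0.73 ]
 [-0.001 -1.    -0.002]] [517.70947156  91.71823095 224.46582457] [-0.12  0.49 -0.16  1.89  0.11  0.77 -1.09]
-43.10622009510986 0.7608549927300734
[ 6.7  0.  -6.5]
```

```bash
python3 -m jog '[[[1.5,0,-1.5,0,0.17,0,60],[3,0,-3,0,0.34,0,60],[5,0,-5,0,0.51,0,60],[6.5,0,-6.5,0,0.68,0,60],[6.5,0,-6.5,0,0.76,0,60]]]'; python3 -m jog '[[[0,0,0,0,0,0,60],[0,0,0,0,0,0,60],[0,0,0,0,0,0,60]]]';  python3 - <<'E'
from h import *
R,p,s=pose(); print(R.round(3),p,s['joints'].round(2)); 
im=bot.read_camera('wrist'); cv2.imwrite('pics/w14.png',im); np.savez('w14.npz',R=R,p=p)
im=bot.read_camera('scene'); cv2.imwrite('pics/s14.png',im)
E
```

```text
time: 13.62
eef_pos: [518.1, 83.0, 224.4]
tcp_rot: [-0.514, 0.516, -0.485, 0.484]
ft_force: [-0.4, 0.4, -0.6]
grip_width: 59.9
time: 14.0
eef_pos: [518.7, 83.3, 225.2]
tcp_rot: [-0.516, 0.516, -0.484, 0.484]
ft_force: [-0.5, 0.1, 0.5]
grip_width: 60.1
[[ 0.064 -0.     0.998]
 [-0.998  0.     0.064]
 [-0.    -1.    -0.   ]] [518.74454217  83.33850696 225.150775  ] [-0.25  0.49  0.05  1.9  -0.04  0.76 -1.68]
```

View pics/w14.png

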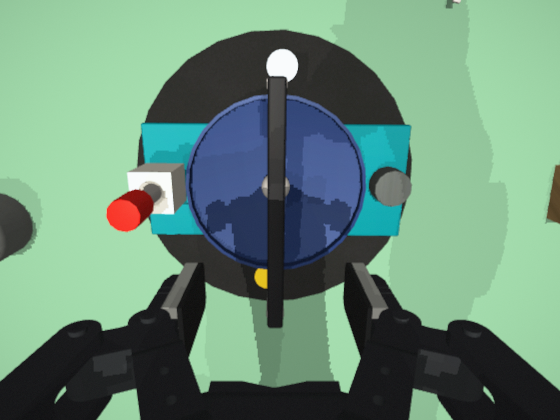

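View pics/s14.png

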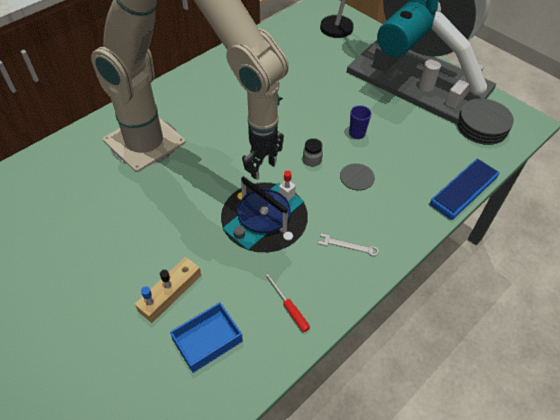

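Run:
```python
from h import *
d=np.load('w14.npz'); R,p=d['R'],d['p']; print(pose()[1])
W=cam('wrist',(R,p)); im=cv2.imread('pics/w14.png')
T=lambda u,v,z: (R.T@(onz(W,u,v,z)-p)).round(1)
g=cv2.cvtColor(im,cv2.COLOR_BGR2GRAY)
for r in (85,110,150,220,250,310,325):
    x=np.where(g[r,262:295]<45)[0]+262; print(r,x.min(),x.max(),(x.min()+x.max())/2)
cv2.imwrite('pics/w14z.png',cv2.resize(im[60:340,240:310],None,fx=4,fy=2.1,interpolation=cv2.INTER_CUBIC))
print('ends',T(277.3,78,115),T(275,327,115))
print('weight top',T(391,188,35),'ball',T(275,185,28),'tube corners',[T(*c,56).tolist() for c in [(134,165),(164,167)]])
print('white',onz(W,282,66,3),'yel',blobs(im,(20,150,80),(35,255,255),20))
```

```text
[518.82738558  83.30636058 225.26589494]
85 268 285 276.5
110 267 285 276.0
150 268 285 276.5
220 267 294 280.5
250 267 294 280.5
310 268 282 275.0
325 268 281 274.5
ends [  1.4 110.1  87.5] [  0.  110.2 -90.1]
weight top [104.8 190.1  -1.2] ball [  0.3 197.2  -0. ] tube corners [[-116.0, 169.1, 23.5], [-91.4, 169.1, 21.8]]
white [622.78099126  83.42092729   3.        ] yel [(239, [261.2, 277.7], [254, 269, 14, 20])]
```

View pics/w14z.png

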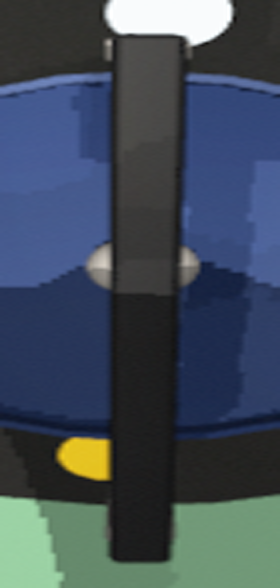

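```bash
python3 -m jog '[[[0.7,20,-1,0,0.008,0,60],[0.7,50,-1,0,0.008,0,60],[0.7,75,-1,0,0.008,0,60],[0.7,75,-1,0,0.008,0,60],[0.7,75,-1,0,0.008,0,60]]]'
python3 - <<'E'
from h import *
R,p,s=pose(); print(R.round(3),p,s['ft_force']); 
im=bot.read_camera('wrist'); cv2.imwrite('pics/w15.png',im); np.savez('w15.npz',R=R,p=p)
E
```

```text
time: 14.72
eef_pos: [518.5, 82.7, 151.0]
tcp_rot: [0.514, -0.513, 0.486, -0.486]
ft_force: [0.0, -0.1, 0.3]
grip_width: 60.0
[[ 0.056  0.001  0.998]
 [-0.998  0.     0.056]
 [-0.    -1.     0.001]] [518.48087987  82.6722148  151.04871291] [ 0.02319433 -0.07016467  0.30596161]
```

View pics/w15.png

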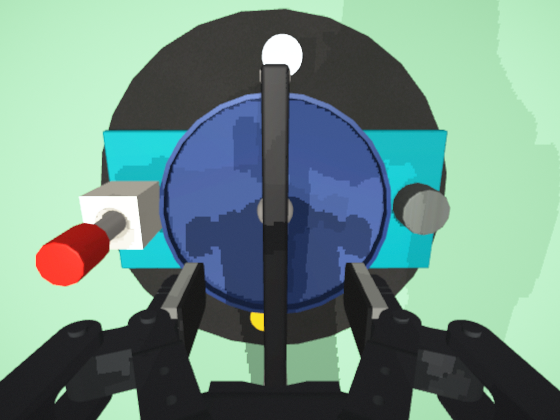

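```bash
python3 -m jog '[[[0,12,0,0,0,0,60],[0,28,0,0,0,0,60],[0,40,0,0,0,0,60],[0,44,0,0,0,0,60],[0,44,0,0,0,0,60]]]'
python3 - <<'E'
from h import *
R,p,s=pose(); print(R.round(4),p,s['ft_force']); 
im=bot.read_camera('wrist'); cv2.imwrite('pics/w16.png',im); np.savez('w16.npz',R=R,p=p)
E
```

```text
time: 15.4
eef_pos: [517.7, 82.6, 105.8]
tcp_rot: [-0.513, 0.514, -0.486, 0.486]
ft_force: [0.3, 0.0, -0.1]
grip_width: 60.0
[[ 5.570e-02 -8.000e-04  9.984e-01]
 [-9.984e-01 -2.000e-04  5.570e-02]
 [ 2.000e-04 -1.000e+00 -9.000e-04]] [517.69306031  82.56694204 105.83332088] [ 0.25239689  0.01739919 -0.08480755]
```

View pics/w16.png

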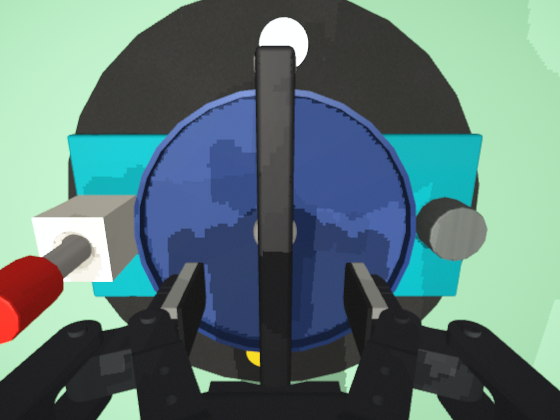

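```bash
python3 -m jog '[[[0.3,0,0,0,0,0,40],[0.3,0,0,0,0,0,25],[0.3,0,0,0,0,0,18],[0.3,0,0,0,0,0,14],[0.3,0,0,0,0,0,11]]]'; python3 -m jog '[[[0,0,0,0,0,0,6],[0,0,0,0,0,0,0],[0,0,0,0,0,0,0]]]'
python3 - <<'E'
from h import *
R,p,s=pose(); print(R.round(4),p,s['ft_force'],s['torque'],s['grip_width']); 
im=bot.read_camera('wrist'); cv2.imwrite('pics/w17.png',im); np.savez('w17.npz',R=R,p=p)
E
```

```text
time: 16.08
eef_pos: [518.0, 82.3, 106.5]
tcp_rot: [0.514, -0.514, 0.486, -0.486]
ft_force: [-1.0, -1.1, 1.7]
grip_width: 11.9
time: 16.45
eef_pos: [518.0, 82.3, 106.6]
tcp_rot: [0.514, -0.514, 0.486, -0.486]
ft_force: [-0.3, 0.1, 5.8]
grip_width: 11.0
[[ 5.580e-02  2.000e-04  9.984e-01]
 [-9.984e-01  0.000e+00  5.580e-02]
 [-0.000e+00 -1.000e+00  2.000e-04]] [517.98821831  82.32375081 106.56565493] [-0.30706258  0.10868353  5.83928193] [-0.00970138  0.21333167  0.08826599] 11.02915070994781
```

View pics/w17.png

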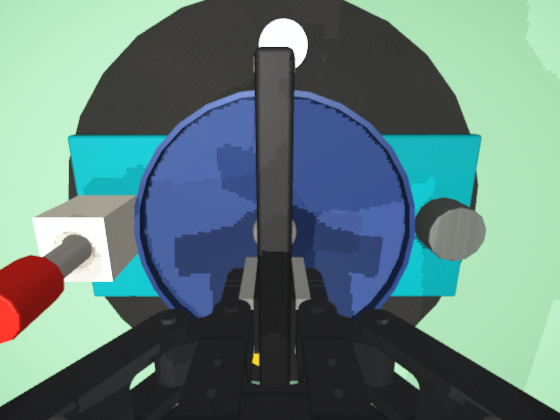

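```bash
python3 -m jog '[[[0,-2,0,0,0,0,0],[0,-4,0,0,0,0,0],[0,-7,0,0,0,0,0],[0,-9,0,0,0,0,0],[0,-10,0,0,0,0,0]]]'
python3 - <<'E'
from h import *
R,p,s=pose(); print(R.round(4),p,s['ft_force'],s['torque'],s['grip_width']); 
im=bot.read_camera('wrist'); cv2.imwrite('pics/w18.png',im); np.savez('w18.npz',R=R,p=p)
im=bot.read_camera('scene'); cv2.imwrite('pics/s18.png',cv2.resize(im[110:250,210:340],None,fx=4.2,fy=4.2,interpolation=cv2.INTER_CUBIC))
E
```

```text
time: 17.12
eef_pos: [518.0, 82.3, 116.4]
tcp_rot: [0.514, -0.514, 0.486, -0.486]
ft_force: [0.1, 0.4, -6.3]
grip_width: 11.1
[[ 5.570e-02  2.000e-04  9.984e-01]
 [-9.984e-01  0.000e+00  5.570e-02]
 [-0.000e+00 -1.000e+00  2.000e-04]] [517.96994953  82.33756184 116.44972063] [ 0.09713243  0.38096304 -6.32087944] [-0.05798964 -0.03680807 -0.05631627] 11.059682612605977
```

View pics/w18.png

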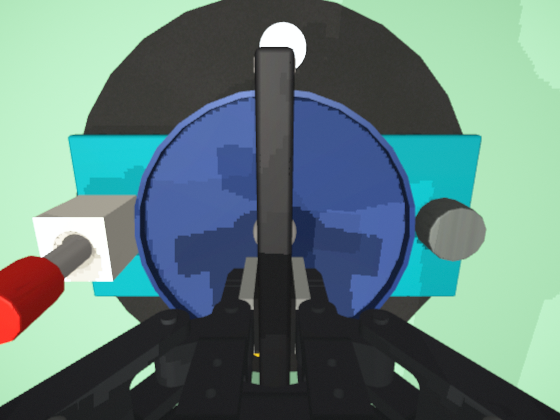

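View pics/s18.png

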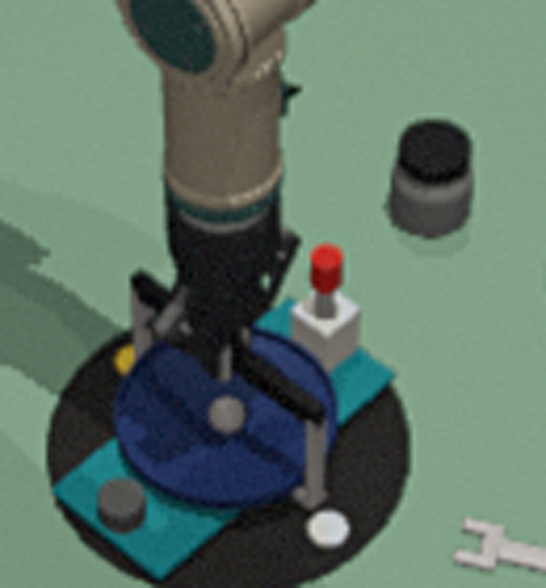

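```bash
python3 -m jog '[[[0,-4,0,0,0,0,0],[0,-12,0,0,0,0,0],[0,-21,0,0,0,0,0],[0,-30,0,0,0,0,0],[0,-39,0,0,0,0,0]]]'; python3 -m jog '[[[0,-9,0,0,0,0,0],[0,-18,0,0,0,0,0],[0,-26,0,0,0,0,0],[0,-32,0,0,0,0,0],[0,-36,0,0,0,0,0]]]'; python3 -m jog '[[[0,-2,0,0,0,0,0],[0,-3,0,0,0,0,0],[0,-3,0,0,0,0,0]]]'
python3 - <<'E'
from h import *
R,p,s=pose(); print(R.round(4),p,s['ft_force'],s['torque'],s['grip_width']); 
im=bot.read_camera('wrist'); cv2.imwrite('pics/w19.png',im); np.savez('w19.npz',R=R,p=p)
E
```

```text
time: 17.85
eef_pos: [518.0, 82.3, 156.2]
tcp_rot: [0.514, -0.514, 0.486, -0.486]
ft_force: [0.7, 0.7, -5.1]
grip_width: 10.9
time: 18.48
eef_pos: [517.9, 82.3, 191.7]
tcp_rot: [0.514, -0.514, 0.486, -0.486]
ft_force: [-0.1, 0.3, -6.3]
grip_width: 11.1
time: 18.85
eef_pos: [517.8, 82.3, 194.2]
tcp_rot: [-0.514, 0.514, -0.486, 0.486]
ft_force: [-0.8, -0.1, -7.2]
grip_width: 11.0
[[ 5.570e-02 -3.000e-04  9.984e-01]
 [-9.984e-01 -1.000e-04  5.570e-02]
 [ 1.000e-04 -1.000e+00 -3.000e-04]] [517.82325168  82.28107026 194.17755717] [-0.78057721 -0.05120116 -7.17826648] [ 0.03207605  0.0318579  -0.02745614] 10.96324606932817
```

View pics/w19.png

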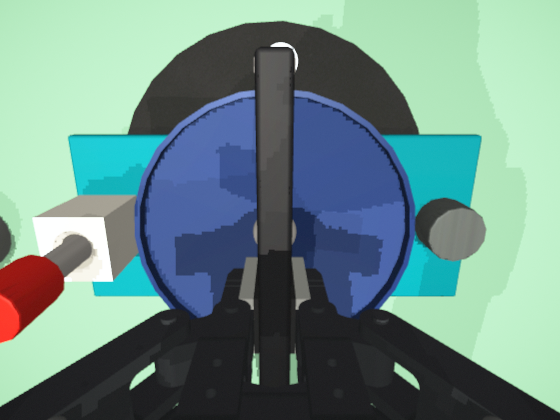

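```bash
python3 -m jog '[[[0,-1,0,0,-0.02,0,0],[0,-3,0,0,-0.06,0,0],[0,-5,0,0,-0.12,0,0],[0,-7,0,0,-0.19,0,0],[0,-8,0,0,-0.26,0,0]]]'
python3 - <<'E'
from h import *
R,p,s=pose(); print(R.round(4),p,s['ft_force'],s['torque'],s['joints'].round(2)); 
im=bot.read_camera('wrist'); cv2.imwrite('pics/w20.png',im); np.savez('w20.npz',R=R,p=p)
E
```

```text
time: 19.52
eef_pos: [518.1, 82.3, 202.6]
tcp_rot: [0.573, -0.573, 0.414, -0.414]
ft_force: [0.5, -0.2, -6.2]
grip_width: 11.0
[[ 3.141e-01  4.000e-04  9.494e-01]
 [-9.494e-01  0.000e+00  3.141e-01]
 [ 1.000e-04 -1.000e+00  4.000e-04]] [518.05410312  82.26423419 202.55623373] [ 0.5446147  -0.17218618 -6.15175052] [-0.05639547  0.0544366   0.02157906] [-0.19  0.52 -0.02  1.92  0.02  0.7  -1.48]
```

View pics/w20.png

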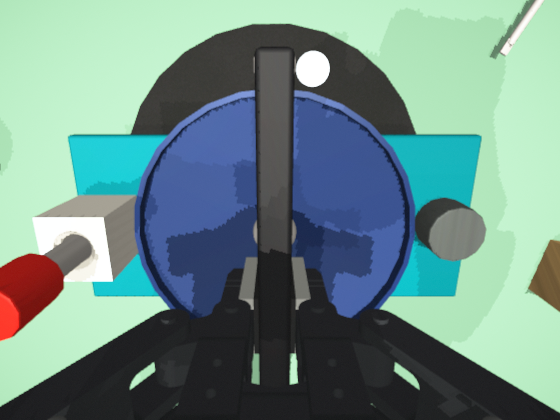

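```bash
python3 -m jog '[[[0,0,0,0,-0.07,0,0],[0,0,0,0,-0.15,0,0],[0,0,0,0,-0.23,0,0],[0,0,0,0,-0.31,0,0],[0,0,0,0,-0.39,0,0]]]'; python3 -m jog '[[[0,0,0,0,-0.08,0,0],[0,0,0,0,-0.16,0,0],[0,0,0,0,-0.24,0,0],[0,0,0,0,-0.32,0,0],[0,0,0,0,-0.40,0,0]]]'
python3 - <<'E'
from h import *
R,p,s=pose(); print(R.round(4),p,s['ft_force'],s['torque'],s['joints'].round(2)); print(np.arctan2(R[1,0],R[0,0]))
im=bot.read_camera('wrist'); cv2.imwrite('pics/w21.png',im); np.savez('w21.npz',R=R,p=p)
E
```

```text
time: 20.2
eef_pos: [518.0, 82.1, 202.4]
tcp_rot: [-0.642, 0.642, -0.296, 0.296]
ft_force: [0.2, 0.1, -6.4]
grip_width: 11.5
time: 20.82
eef_pos: [518.0, 82.1, 202.4]
tcp_rot: [-0.688, 0.688, -0.162, 0.162]
ft_force: [0.3, 0.1, -5.4]
grip_width: 10.7
[[ 8.949e-01  2.000e-04  4.463e-01]
 [-4.463e-01 -2.000e-04  8.949e-01]
 [ 3.000e-04 -1.000e+00 -0.000e+00]] [518.03588593  82.09244263 202.39011602] [ 0.29838637  0.06332639 -5.37815729] [ 0.00210828 -0.06747525  0.06346897] [-0.04  0.53 -0.25  1.92  0.19  0.72 -0.86]
-0.46267039983333896
```

View pics/w21.png

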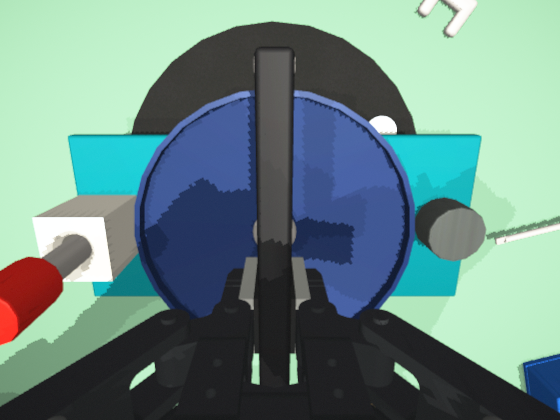

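```bash
python3 -m jog '[[[0,0,0,0,-0.08,0,0],[0,0,0,0,-0.16,0,0],[0,0,0,0,-0.24,0,0],[0,0,0,0,-0.31,0,0],[0,0,0,0,-0.37,0,0]]]'; python3 -m jog '[[[0,0,0,0,-0.05,0,0],[0,0,0,0,-0.08,0,0],[0,0,0,0,-0.092,0,0],[0,0,0,0,-0.092,0,0],[0,0,0,0,-0.092,0,0]]]'
python3 - <<'E'
from h import *
R,p,s=pose(); print(R.round(4),p,s['ft_force'],s['torque'],s['joints'].round(2)); print(np.arctan2(R[1,0],R[0,0]))
for n in('wrist','scene','top'):
    im=bot.read_camera(n); cv2.imwrite(f'pics/{n}22.png',im)
    if n=='scene': cv2.imwrite('pics/scene22z.png',cv2.resize(im[90:260,200:350],None,fx=3.5,fy=3.5,interpolation=cv2.INTER_CUBIC))
    if n=='top': cv2.imwrite('pics/top22z.png',cv2.resize(im[150:310,220:370],None,fx=3.7,fy=3.7,interpolation=cv2.INTER_CUBIC))
np.savez('w22.npz',R=R,p=p)
E
```

```text
time: 21.5
eef_pos: [518.0, 82.0, 202.4]
tcp_rot: [-0.706, 0.706, -0.033, 0.034]
ft_force: [0.6, -0.4, -6.1]
grip_width: 10.8
time: 22.12
eef_pos: [517.9, 82.3, 202.3]
tcp_rot: [-0.707, 0.707, -0.001, 0.001]
ft_force: [0.1, -0.3, -5.1]
grip_width: 11.3
[[ 1.0e+00 -0.0e+00  3.5e-03]
 [-3.5e-03 -1.0e-04  1.0e+00]
 [-0.0e+00 -1.0e+00 -1.0e-04]] [517.91148632  82.29068802 202.31807924] [ 0.11695541 -0.28794947 -5.0810728 ] [ 0.03826299 -0.01728625 -0.00069822] [ 0.05  0.54 -0.38  1.91  0.29  0.74 -0.5 ]
-0.0034652375460947015
```

View pics/wrist22.png

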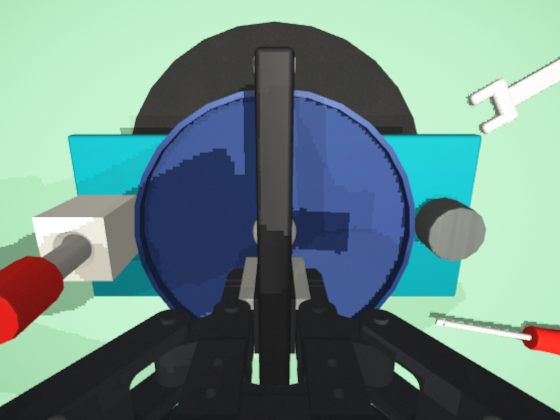

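View pics/scene22z.png

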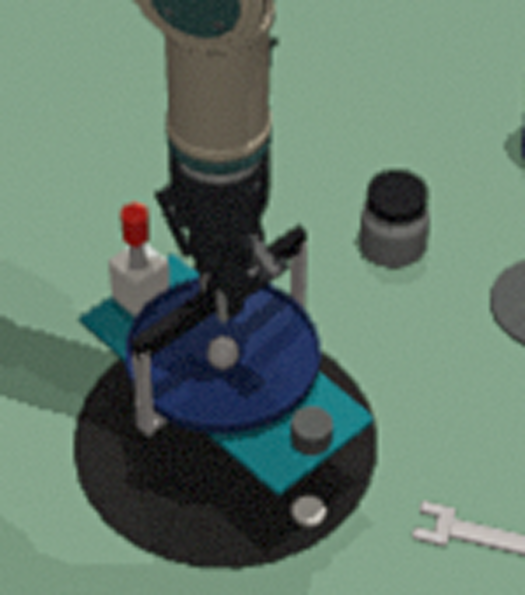

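View pics/top22z.png

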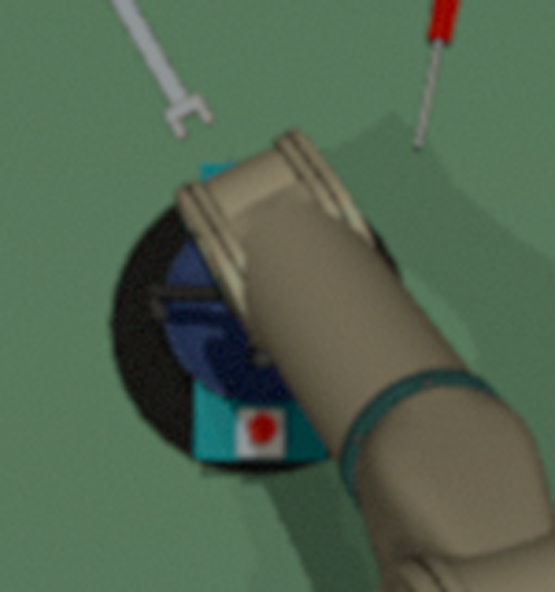

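Run:
```python
from h import *
S,T=cam('scene'),cam('top')
a=[b for b in blobs(cv2.imread('pics/scene22.png'),(0,150,80),(6,255,255)) if b[0]<200]; b=[b for b in blobs(cv2.imread('pics/top22.png'),(0,150,80),(6,255,255)) if b[0]<200]; print(a,b)
X=tri([(S,*a[0][1]),(T,*b[0][1])]); print('red head',X)
print('tube mouth',tri([(S,200+140/3.5,90+260/3.5),(T,220+262/3.7,150+430/3.7)]))
d=np.load('w22.npz');print('ball vs tcp in tool', )
R,p=d['R'],d['p'];W=cam('wrist',(R,p)); dz=p[2]-104
print(R.T@(onz(W,274,232,dz+25)-p), 'weight', R.T@(onz(W,454,231,dz+32)-p))
R,p,s=pose();print(p,s['time'],s['joint_vel'].round(3))
```

```text
[(69, [238.1, 153.5], [235, 148, 7, 12])] [(175, [340.8, 146.5], [336, 133, 11, 29]), (39, [290.5, 265.2], [288, 262, 6, 8])]
red head [655.62934597 -61.20709835 498.87634989]
tube mouth [415.55501081  81.85392862 154.74345563]
ball vs tcp in tool
[-0.40866581 79.0000566  -0.63013839] weight [104.11528516  71.99807698   2.5894651 ]
[517.94393498  82.3309769  202.3395207 ] 22.275 [ 0.    -0.002 -0.    -0.     0.002  0.    -0.003]
```

Run:
```python
from h import *
S,T=cam('scene'),cam('top')
print('red head',tri([(S,238.1,153.5),(T,290.5,265.2)]))
print(bot.job_done()); print(bot.sense()['time'])
```

```text
red head [414.53083153  81.36861817 200.44831122]
the job is handed in; nothing more can be done
None
the job is handed in; nothing more can be done
```

The job is done and handed in at about 22.3 s. The dish is held by the middle of its handle, turned a quarter turn, with the pin over the yellow disc. There was no reported verdict, so the results below are my own checks.

**What I did:**
- I took the red pin out of the rack and lowered it into the tube until it met the floor. Contact came at TCP height 104 mm, as expected, with an 11 N push.
- I gripped the handle at its middle and lifted the dish straight up. The measured weight was about 6 N and the wrist moments were near zero.
- Over the mat I turned it about 87° so that the tube came to the yellow side, with the tool level to within 0.001 rad throughout.

**Last checks:**

| Check | Measured | Wanted |
|---|---|---|
| Tube to yellow disc | about 4 mm | under 50 mm |
| Dish centre (taken from the tool position) to mat centre | about 1–2 mm | under 30 mm |
| Underside height above the bench | about 98 mm from the arm (about 102 mm by camera) | 70–150 mm |
| Ball from the middle, in the wrist view | under 1 mm | under 18 mm |
| Arm | still (joint speeds at most 0.003 rad/s) | still |

**Disagreements:**
- The tube mouth and the red head both triangulated about 4 mm higher than the arm pose implies. They agree with each other: the head is 45.7 mm above the mouth, and 45 mm is expected with the pin home. I put the offset down to camera calibration and coarse pixels.
- My first red-head triangulation picked up the screwdriver handle by mistake, so I redid it with the right blob.
- I did not re-measure the other objects at the end. In the last pictures they showed no visible shift.

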